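Clamp the press tin to its set force

TASK

Slide the lidded press tin by its black handle into the screw press, straight and fully home against the yellow back stop, without ramming the stop. Then wind the red-gripped crank clockwise until the indicator tab pops out of the head showing its green band; stop there, before the red band shows, and let go. Do not touch the tab, and leave the other things on the counter where they are.

Things in the scene. Friction and masses are not known exactly. Their poses are not given: they have to be found in the camera images.
- tin: Lidded blue enamel press tin with a steel lid, loose, about 0.4 to 0.85 kg: body 120 mm long (own x) by 80 mm wide (y), flat lid top 60 mm above the counter. Origin: centre of its underside. Black bar handle on its -x end, running along x from 60 to 135 mm from the origin, 16 mm wide (y), from 30 to 50 mm high. It slides flat on the counter.
- tin_grip (a point): Point to grip on the tin's handle: on the bar's centre line, 112 mm from the tin's origin along its -x, 40 mm above the counter. Axes as the tin's.
- press: White screw press fixed to the counter. Origin on the counter, under the screw's axis. The tin goes in along the press's own +x, handle last; when home its origin is at the press's origin and its axes are parallel to the press's. Columns 18 mm thick stand at y = +-66 mm (feet 16 mm high reach to y = +-83); the head (54 mm in x, 170 mm in y) spans from 100 to 140 mm high.
- press_mouth (a point): Middle of the press's mouth at counter level, 91 mm before the press's origin (its -x); axes as the press's. The tin slides on the bare counter between two guide rails 18 mm high, inner faces 43 mm either side of the centre line (3 mm of play a side), ending 65 mm past the origin; over the first 31 mm from the mouth they flare, the mouth being about 108 mm wide.
- stop: Yellow, slightly springy back stop (gives 1 mm per 10 N) of the press, 98 mm wide, 40 mm high; its origin is at counter level in the middle of the face that the tin's nose (60 mm ahead of the tin's origin) comes to rest on, 60 mm beyond the press's origin.
- ram: Round steel pressing foot, 56 mm across, on the press's screw. Origin 50 mm above its underside. Its underside starts 8 to 14 mm above the tin's lid height and goes down 12 mm per turn of the crank.
- crank_grip (a point): Middle of the crank's upright red grip, a free-spinning round post 18 mm thick from 160 to 208 mm above the counter; this point is 188 mm high. It circles at 50 mm radius round the vertical through the press's origin. Under load the crank rises up to 12 mm, but the grip slides on its pin, so a hand can stay at one height. At the start it is on the half of the circle away from the mouth.
- crank_hub (a point): Hub of the crank, on the screw's axis, 160 mm above the counter. Clockwise seen from above lowers the foot. Turning takes about 3 to 6 N along the grip's circle, rising to 5 to 9 N as the foot loads the tin; the screw holds where it is left. About 1 to 2 turns are needed, depending on the start and on a hidden force setting.
- tab (a joint): How far the indicator tab stands out of the press head, m. 0 = in. It snaps to about 0.012 (green band showing) when the clamping force reaches the set value, which differs each time. Some 2 mm more screw travel (a sixth of a turn of the crank) and it jumps to about 0.020 (red band showing as well): too tight. It does not go back in.
- tab_end (a point): Middle of the outer end of the indicator tab, 30 mm wide, 10 mm thick, 120 mm above the counter, coming out of the middle of the head's end face on the press's -y side (85 mm from the screw axis). End face black, the next 12 mm green, the rest red. Not to be touched.
- brown_bowl: Brown bowl, 130 mm across, 65 mm high, bystander; origin at its underside.
- blue_bowl: Blue bowl, 130 mm across, 65 mm high, bystander; origin at its underside.
- jar: Amber jar with red cap, 64 mm thick, 90 mm high, bystander; origin at its underside.
- cup: White cup, 72 mm thick, 85 mm high, bystander; origin at its underside.
- sauce: Tall sauce bottle, 60 mm thick, 190 mm high, bystander; origin at its underside.
- saucer: White saucer, 100 mm across, 18 mm high, bystander; origin at its underside.
- spoon: Serving spoon lying on the counter, bystander.
Mind the look-alikes: they are no part of the job. There is more than one size of the tin; the job needs the smaller.

How it is judged (in metres and radians):
On the way, in this order (a step that is already met when the one before it is completed fails the run):
1. the tin sits home in the press, against the stop (x of tin in the frame of press between -0.004 and 0.006 m and y of tin in the frame of press between -0.007 and 0.007 m and angle between the x axis of tin and the x axis of press, either way round below 0.08 rad and angle between tin's own z axis and vertical below 0.05 rad), for 0.2 s.
2. the foot clamps the tin and the tab is out at green (all of step 1 and value of joint tab between 0.009 and 0.0155 m and contact force between ram and tin above 20 N), for 0.2 s.
At the end, for the whole second after the job is handed in: The tin is flat and at rest in the press, within 4 mm of home against the stop, 7 mm of the centre line and 0.08 rad of straight; the foot presses it with more than 20 N; the tab stands out 9 to 15.5 mm (green, not red) (all of step 2 and velocity of joint tab below 0.01 m/s and linear speed of tin below 0.01 m/s); the robot touches nothing.
It fails at once if the screw is over-tightened: the tab stands out beyond 15.5 mm, red band showing (value of joint tab above 0.0155 m).
It fails at once if the tin is rammed against the stop with more than 40 N (contact force between tin and stop above 40 N).
It fails at once if the robot touches the tab (contact force between any of the fingers, the arm and tab_c0 above 0.5 N).
It fails at once if the tin is tipped more than 0.35 rad (angle between tin's own z axis and vertical above 0.35 rad).
It fails at once if a bystander is moved more than 40 mm (distance of any of brown_bowl, blue_bowl, jar, cup, sauce, saucer, spoon from where it was at the start of the episode above 0.04 m).
It also fails if it takes over 72 s, if anything falls off the work surface, if the arm or the gripper's body presses on something with over 40 N, if the wrist force passes 120 N, or if a joint passes its speed limit or range.

ROBOT

A 6-joint arm with a two-finger parallel gripper is mounted at the origin on the work surface. World frame = base frame: x ahead of the robot, y to its left, z up, the work surface at z = 0. Lengths are in mm, angles in rad, forces in N, time in s.
With the tool pointing down it reaches from about 350 to 850 mm from the base axis. Payload 8.1 kg.
Tool frame: the origin (TCP) lies at the very end of the fingers, on their centre line; the grasp point (between the pads) lies 19 mm behind it (arm.grip_depth is the distance from the TCP to the grasp point, in mm); z points along the fingers, y is the line along which they close (so a half turn about z gives the same grasp; the last joint's range is limited). The gripper opens to 93 mm and grips with 3 to 60 N. Pads are 15 mm wide; open, the fingers measure 128 mm over their backs; the gripper's body (75 mm by 188 mm) begins 65 mm behind the grasp point.
Start: joints at [1.078, 0.13, 1.488, -0, 1.523, -0.085], TCP at [237.934, 550.811, 218.635] pointing down, gripper open.
Joint ranges: [-2.96, 2.96], [-0.89, 2.26], [0.02, 2.5], [-1.34, 4.48], [0, 2.73], [-2.66, 2.66]. Speed limits (rad/s): [2.39, 2.39, 2.79, 3.14, 3.14, 3.14].

INTERFACE

Orientations are given as a rotation vector (axis times angle).
In Python, from station import arm, effector, kin, imaging, workorder, readout gives the robot as it stands. Calls block until the motion is done:
- arm.goto(position, orientation): joint-space move of the TCP to a pose.
- arm.movel(position, orientation=None, vel=150, until_force=None): straight line of the TCP; orientation=None keeps the orientation; vel is the mean speed in mm/s. With until_force (N) it stops when the force on the tool has changed by that much, and returns True; else False.
- arm.goto_joints(angles): joint-space move.
- effector.gripper_to(opening, grasp_force=None): finger opening in mm; grasp_force is the grip in N (None keeps the last); returns when the fingers have stopped.
- arm.dwell(seconds).
- kin.solve_ik(position, orientation): joint angles nearest the present ones, or None.
- imaging.capture(name): name is "scene" or "side" or "wrist"; returns (picture, depth): 480x640x3 uint8, blue, green, red; 480x640 float32, mm along the optical axis (not along the pixel's ray), 0 where there is no reading.
- imaging.get_calibration(name): a dict with "vfov" (degrees; the focal length in pixels is half the picture's height over the tangent of half this angle, whatever the lens; pixels are square), "cx", "cy" (the principal point, pixels), "rvec" (rotation vector, rad) and "tvec" (3), from world to camera coordinates, as OpenCV has them. Camera axes: x right, y down, z forward; pixel columns grow to the right and rows downward; lengths in mm; the calibration is good to about 2 mm. A picture is of the moment at which its call begins: read the wrist's pose just before it. get_calibration takes no time and is no camera call; for the wrist camera it gives the pose at the moment of the call.
A pose or a line that the arm cannot do raises arm.IKError and nothing moves.
- workorder.job_done(): hands the job in; it is judged then, once.
Readings, each from a call of its own:
- readout.read_time(): time.
- readout.read_joint_pos(): joint angles.
- readout.read_joint_vel(): joint speeds.
- readout.read_tau(): joint torques, N m.
- readout.read_eef_pos(): TCP position.
- readout.read_ee_rot(): TCP orientation.
- readout.read_ft_force(): force on the tool from outside, world axes, zero at the start.
- readout.read_ft_torque(): the same for the moment, N m.
- readout.read_width(): finger opening in mm.
- readout.read_gripper_force(): force on a finger pad.
Only numpy, scipy, OpenCV 4.12 (cv2) and the standard library are available. Lean on these libraries where they do the work, as an engineer would, in place of code of your own. Each camera call takes 0.05 s, during which the arm holds its last target. There are 200 camera calls.

## Working session

There is one attempt and no reset: what is moved stays moved. The work goes in short steps, each a Python script; the robot and the scene stay as the last script left them, time stands still between calls to the robot, and variables do not carry over. Pictures are saved under pics/ and viewed, at most 10 in all, crops included, and the job is handed in when it is done.

```bash
ls; mkdir -p pics; python3 - <<'E'
from station import arm, effector, kin, imaging, workorder, readout
import cv2, numpy as np
for n in("scene","side"):
    p,d=imaging.capture(n); c=imaging.get_calibration(n); print(n,c)
    cv2.imwrite(f"pics/{n}0.png",p); np.savez(f"{n}0.npz",p=p,d=d,**{k:np.array(v) for k,v in c.items()})
print(readout.read_time(),readout.read_ee_rot(),readout.read_eef_pos())
E
```

```text
pics
scene {'vfov': 54.753899181999124, 'cx': 310.2768420926339, 'cy': 248.5152511502761, 'rvec': array([ 1.78531271,  2.02805561, -0.58368326]), 'tvec': array([  57.63745213, -377.07571153, 1475.18294861])}
side {'vfov': 42.14064528441318, 'cx': 316.01882364700316, 'cy': 231.08571166408052, 'rvec': array([ 2.3905712 , -0.46973361,  0.18245079]), 'tvec': array([-469.01286268,  247.26896379, 1434.33394947])}
0.1 [-6.36174075e-01 -3.07608370e+00  2.41975142e-03] [237.73199662 550.35944502 217.70504672]
```

View pics/scene0.png

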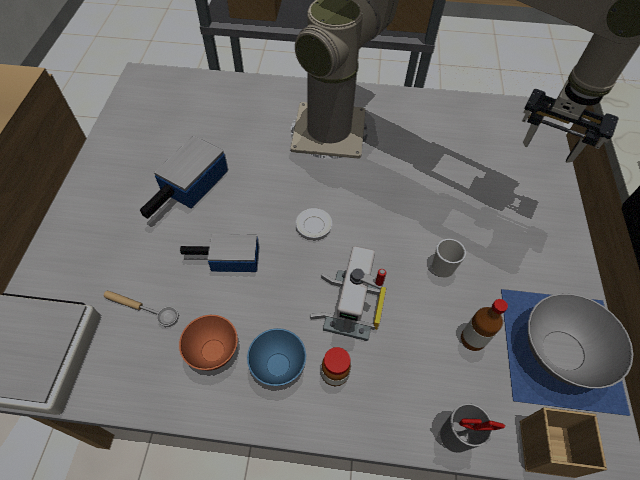

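View pics/side0.png

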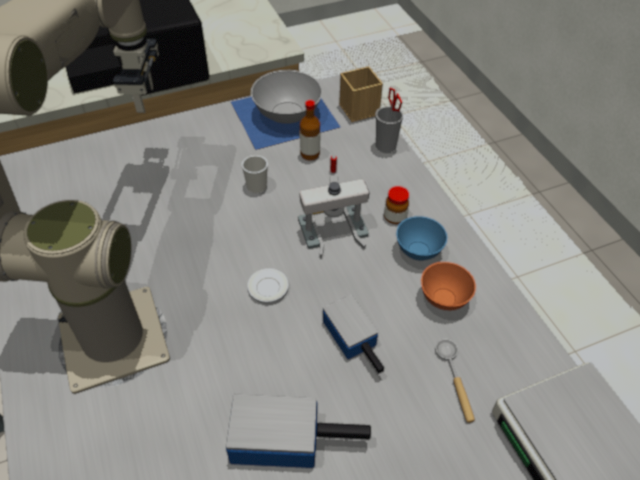

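```bash
cat > h.py <<'E'
import numpy as np, cv2
def cloud(d,c):
    f=240/np.tan(np.radians(float(c['vfov']))/2); R=cv2.Rodrigues(np.array(c['rvec'],float))[0]; t=np.array(c['tvec'],float)
    v,u=np.mgrid[:480,:640]; P=np.dstack([(u-c['cx'])/f*d,(v-c['cy'])/f*d,d])
    return (P-t)@R
def ray(u,v,z,c):
    f=240/np.tan(np.radians(float(c['vfov']))/2); R=cv2.Rodrigues(np.array(c['rvec'],float))[0]; t=np.array(c['tvec'],float)
    o=-R.T@t; w=np.c_[(np.atleast_1d(u)-c['cx'])/f,(np.atleast_1d(v)-c['cy'])/f,np.ones(np.size(u))]@R
    return o+w*((z-o[2])/w[:,2])[:,None]
def rect(pts):
    (cx,cy),s,a=cv2.minAreaRect(pts.astype(np.float32)); return np.round([cx,cy,*s,a],1)
E
python3 - <<'E'
from h import *
for n in("scene","side"):
    c=np.load(n+"0.npz"); X=cloud(c['d'],c); p=c['p']; z=X[...,2]; ok=c['d']>0
    h=cv2.cvtColor(p,cv2.COLOR_BGR2HSV); H,S,V=[h[...,i].astype(int) for i in range(3)]
    win=np.zeros((480,640),bool)
    R={"scene":dict(tin=(170,225,270,280),big=(130,130,235,225),press=(305,240,400,345)),"side":dict(tin=(310,290,390,380),big=(220,385,380,475),press=(290,150,375,260))}[n]
    for k,(a,b,e,f) in R.items():
        w=win.copy(); w[b:f,a:e]=1; w&=ok
        L={"tin":[("lid",(S<60)&(V>90)&(abs(z-60)<8)),("handle",(V<50)&(z>25)&(z<58))],"big":[("lid",(S<60)&(V>90)&(z>45)),("handle",(V<50)&(z>25))],
           "press":[("head",(S<40)&(V>140)&(abs(z-140)<8)),("yel",(H>20)&(H<35)&(S>150)),("red",((H<6)|(H>174))&(S>150)&(V>60)),("steel_low",(z>10)&(z<30))]}[k]
        for nm,m in L:
            m=m&w; q=X[m]
            if len(q)>4:
                uv=np.argwhere(m); print(n,k,nm,len(q),"rect",rect(q[:,:2]),"z",np.percentile(q[:,2],[2,50,98]).round(1),"med",np.median(q[:,:2],0).round(1),"uv",uv[:,::-1].mean(0).round(1))
                if nm in("lid","head"):
                    print("  ray-rect",rect(ray(uv[:,1],uv[:,0],140 if nm=="head" else 60,c)[:,:2]))
p=np.load("scene0.npz")['p']; s=np.load("side0.npz")['p']
a=cv2.resize(p[120:350,130:400],None,fx=2.2,fy=2.2,interpolation=cv2.INTER_CUBIC)
cv2.imwrite("pics/crop.png",a)
E
```

```text
scene tin lid 1167 rect [ 507.5 -192.5   79.4  115.6    6.9] z [56.3 60.2 63.6] med [ 509.5 -192.8] uv [232.  246.9]
  ray-rect [ 507.6 -192.3   74.7  116.1    7.4]
scene tin handle 485 rect [ 528.8 -225.2   63.   196.    10.6] z [25.8 43.1 53.9] med [ 528.7 -241.2] uv [216.3 256.7]
scene big lid 1744 rect [ 261.6 -364.2  111.7  173.    64.3] z [82.5 86.4 90.5] med [ 265.8 -365.1] uv [188.4 161.4]
  ray-rect [ 246.2 -362.8  142.9  171.2   64.7]
scene big handle 1263 rect [ 317.1 -372.2  103.3  276.3   41.2] z [27.1 59.7 82. ] med [ 346.8 -362.9] uv [182.7 188.4]
scene press head 1209 rect [603.  120.4  50.4 167.6  82.8] z [136.9 140.3 143.7] med [623.6 118.4] uv [355.7 280.9]
  ray-rect [604.  120.4  50.1 165.8  82.8]
scene press yel 195 rect [638.9 167.5  48.7 155.5  56.6] z [ 8.7 39.9 44.8] med [618.2 183.8] uv [378.6 306.9]
scene press red 52 rect [622.1 167.   15.1  14.4   3.9] z [166.5 202.9 210.2] med [626.9 168.1] uv [381.  276.9]
scene press steel_low 1056 rect [602.7 110.4 163.4 166.8  82.8] z [10.8 16.9 24.7] med [658.   97.6] uv [346.  314.4]
side tin lid 1529 rect [ 512.1
[... 218 characters left out ...]
 [ 516.8 -288.8] uv [371.2 356.5]
side big lid 4686 rect [ 312.8 -388.2  113.3  280.8   65.3] z [78.1 85.8 90.4] med [ 264.9 -368.6] uv [273.4 423.2]
  ray-rect [ 314.6 -383.5  124.4  282.    65.2]
side big handle 589 rect [ 388.6 -426.4   22.3  103.    64.8] z [54.6 69.9 75.3] med [ 387.4 -427.5] uv [342.8 431. ]
side press head 855 rect [604.7 118.2  57.9 169.5  82.2] z [134.1 139.1 144.4] med [593.1 115.8] uv [333.6 192.3]
  ray-rect [603.2 117.2  51.5 168.6  82.9]
side press red 63 rect [617.6 160.9  14.7  10.8  66. ] z [166.5 188.9 210.2] med [617.5 161.1] uv [333.  164.6]
side press steel_low 993 rect [655.3 208.3 390.3 235.9  77.7] z [10.4 16.3 27.7] med [641.8 105.8] uv [331.7 221.6]
```

View pics/crop.png

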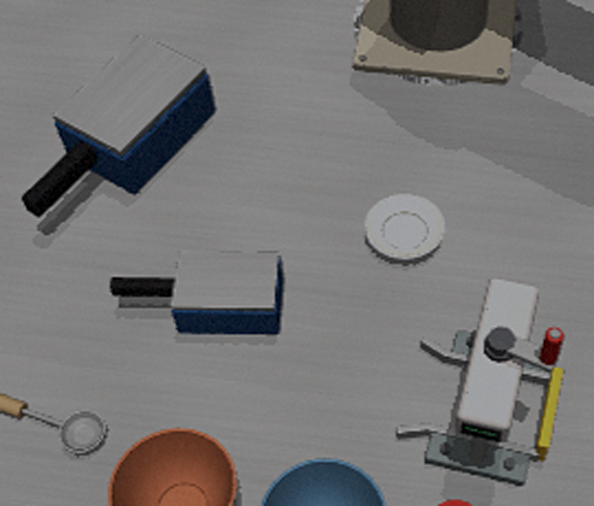

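Small tin is at scene (232,247): lid 80×116 mm, 60 mm high, handle at (195,250). The other tin at (188,161) is 112×173 mm and 86 mm high, so it is the decoy. Crop confirms this. The press is at (355,281), with the stop on its right and the tab slot at the lower end of the head. So press yaw ≈ 82.8°, origin ≈ (603.5,119.5). Next I hover over each with the wrist camera to refine.

```bash
cat >> h.py <<'E'
from scipy.spatial.transform import Rotation as Ro
def down(deg):
    a=np.radians(deg); x=np.array([np.cos(a),np.sin(a),0]); z=np.array([0,0,-1.]); return Ro.from_matrix(np.c_[x,np.cross(z,x),z]).as_rotvec()
def wr(y): return (y+180)%360-180
E
python3 - <<'E'
from h import *
from station import arm, effector, kin, imaging, workorder, readout
for nm,p,y in(("tin",[515,-245,330],96.9),("press",[585,60,380],82.8)):
    for k in(0,180):
        q=kin.solve_ik(p,down(y+k)); print(nm,k,None if q is None else np.round(q,2))
c=np.load("scene0.npz")
for n,u,v,z in(("saucer",314,224,10),("blue",277,345,65),("brown",209,335,65),("jar",337,357,90),("sauce",500,306,190),("spoon",168,317,5)): print(n,ray(u,v,z,c)[0].round())
E
```

```text
tin 0 [-0.53  0.03  1.39 -0.    1.72 -0.65]
tin 180 [-0.53  0.03  1.39 -0.    1.72  2.49]
press 0 [ 0.02  0.09  1.24 -0.    1.81  0.14]
press 180 None
saucer [377.  -1.  10.]
blue [752. -38.  65.]
brown [ 748. -192.   65.]
jar [771.  95.  90.]
sauce [658. 411. 190.]
spoon [ 693. -318.    5.]
```

```bash
cat > t.py <<'E'
E
python3 - <<'E'
from h import *
from station import arm, effector, kin, imaging, workorder, readout
ims=[]
for nm,p,y in(("press",[590,60,420],82.8),("tin",[515,-245,330],96.9)):
    arm.goto(p,down(y)); arm.dwell(.3)
    c=imaging.get_calibration("wrist"); P,d=imaging.capture("wrist")
    np.savez(f"w_{nm}.npz",p=P,d=d,**{k:np.array(v) for k,v in c.items()})
    ims.append(cv2.resize(P,(400,300)))
print(readout.read_time())
cv2.imwrite("pics/w1.png",np.hstack(ims))
from h import *
for nm in("tin","press"):
    c=np.load(f"w_{nm}.npz"); X=cloud(c['d'],c); p=c['p']; z=X[...,2]; ok=c['d']>0
    h=cv2.cvtColor(p,cv2.COLOR_BGR2HSV); H,S,V=[h[...,i].astype(int) for i in range(3)]
    near=np.hypot(X[...,0]-(508 if nm=="tin" else 604),X[...,1]-(-215 if nm=="tin" else 120))<170
    L=[("lid",(S<70)&(abs(z-60)<5)),("handle",(V<60)&(abs(z-50)<6))] if nm=="tin" else [("head",(S<40)&(abs(z-140)<5)),("yel",(H>20)&(H<35)&(S>150)&(abs(z-40)<5)),("red",((H<6)|(H>174))&(S>150)&(abs(z-206)<8)),("rails",abs(z-18)<5)]
    for k,m in L:
        m=(m&ok&near).astype(np.uint8)
        m=cv2.morphologyEx(m,cv2.MORPH_OPEN,np.ones((3,3),np.uint8)); 
        n,lab,st,_=cv2.connectedComponentsWithStats(m)
        for i in range(1,n):
            if st[i,4]>80:
                q=X[lab==i]; print(nm,k,len(q),rect(q[:,:2]),"z",np.median(q[:,2]).round(1))
E
```

```text
4.3167
tin lid 8933 [ 507.7 -194.1   75.8  116.1    6.6] z 60.1
tin handle 923 [ 518.2 -290.    15.2   72.2    6.7] z 49.9
press head 7475 [602.1 118.8  53.1 169.   82.9] z 139.9
press yel 448 [588.3 186.7  11.6  52.2  83. ] z 39.9
press yel 148 [648.9 179.2  11.4  17.1  82.9] z 40.0
press red 197 [618.4 166.   16.8  15.1  83. ] z 207.5
press rails 563 [545.3 172.4  26.8  39.9  83.4] z 16.5
press rails 547 [670.4 156.8  26.8  39.5  82.5] z 16.5
press rails 570 [531.8  63.5  54.8  40.1  82.4] z 16.9
press rails 586 [656.7  48.1  55.   38.9  84.1] z 17.0
```

View pics/w1.png

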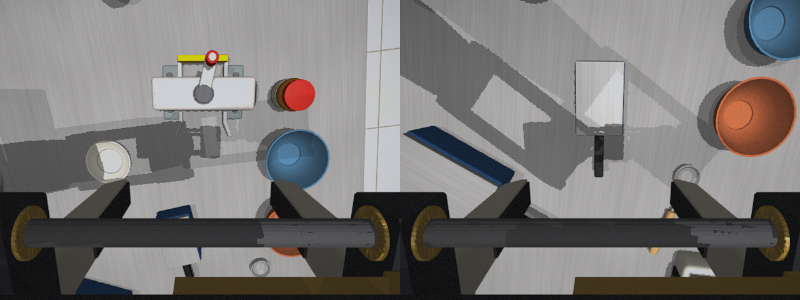

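```bash
cat >> h.py <<'E'
PO=np.array([602.1,118.8]); PY=82.9; PX=np.array([np.cos(np.radians(PY)),np.sin(np.radians(PY))])
def gp(s,z=21.): return [*(PO+PX*(s-112)),z]
E
python3 - <<'E'
from h import *
from station import arm, effector, kin, imaging, workorder, readout
g=[519.9,-304.4]
effector.gripper_to(50)
arm.goto([*g,120],down(96.65)); arm.movel([*g,21],vel=100); 
effector.gripper_to(10,30); print(readout.read_width(),readout.read_gripper_force(),readout.read_eef_pos(),readout.read_ft_force())
print(arm.movel(gp(-190),down(PY),vel=90,until_force=20),readout.read_eef_pos(),readout.read_ft_force(),readout.read_time())
c=imaging.get_calibration("wrist"); P,d=imaging.capture("wrist"); cv2.imwrite("pics/w2.png",P)
X=cloud(d,c); m=((d>0)&(abs(X[...,2]-60)<4)&(np.hypot(X[...,0]-578,X[...,1]+70)<90)); m=cv2.morphologyEx(m.astype(np.uint8),cv2.MORPH_OPEN,np.ones((3,3),np.uint8))>0
print(rect(X[m][:,:2]),PO-190*PX)
E
```

```text
15.973568233872447 29.99992311000824 [ 520.02191083 -304.4238564    21.11076138] [0.44259212 0.3583586  0.29343213]
False [ 564.79405678 -180.53139123   21.06497831] [-1.3854677   2.17136272  4.63111591] 9.4417
[ 573.8 -102.7   50.6   76.6   83.2] [578.61571942 -69.7430682 ]
```

View pics/w2.png

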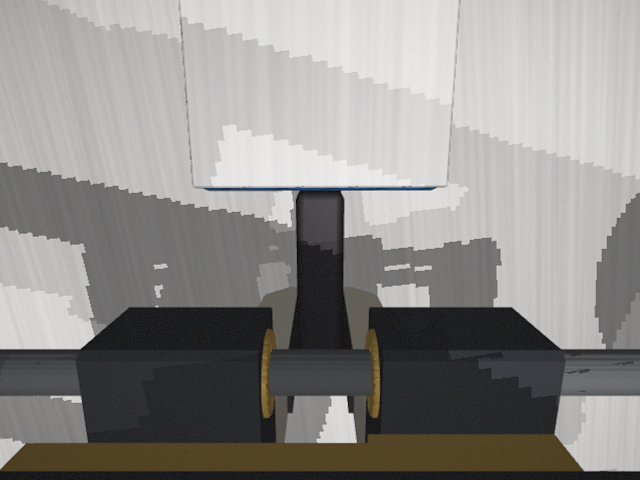

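The picture shows the handle gripped (320,260) and the lid square (190–455), 0.7 mm off the line and 0.3° off straight. Now I push it in.

```bash
python3 - <<'E'
from h import *
from station import arm, effector, kin, imaging, workorder, readout
def st(): 
    e=np.array(readout.read_eef_pos()); r=e[:2]-PO; print("s",round(r@PX+112,1),"lat",round(r@[-PX[1],PX[0]],1),"F",np.array(readout.read_ft_force()).round(1),readout.read_time())
st()
a=arm.movel(gp(-12),vel=70,until_force=15); st()
if not a:
    print(arm.movel(gp(5),vel=12,until_force=8)); st(); arm.dwell(.3); st()
    c=imaging.get_calibration("wrist"); P,d=imaging.capture("wrist"); cv2.imwrite("pics/w3.png",P)
E
```

```text
s -189.7 lat 0.0 F [-1.3  2.4  4. ] 9.4917
s -11.3 lat 0.1 F [-1.2 -2.3  6.2] 12.1833
True
s 2.0 lat -0.2 F [ 0.7 -1.5  3.2] 13.3167
s 1.6 lat -0.3 F [1.2 1.8 3. ] 13.6167
```

```bash
python3 - <<'E'
from h import *
from station import arm, effector, kin, imaging, workorder, readout
def st(): 
    e=np.array(readout.read_eef_pos()); r=e[:2]-PO; print("s",round(r@PX+112,2),"lat",round(r@[-PX[1],PX[0]],1),"F",round(float(np.array(readout.read_ft_force())[:2]@PX),1),readout.read_time())
for i in range(6):
    print(arm.movel(gp(1.8+.4*i),vel=6,until_force=12)); st()
    if float(np.array(readout.read_ft_force())[:2]@PX)<-11: break
arm.dwell(.2); st()
P,d=imaging.capture("side"); c=imaging.get_calibration("side"); X=cloud(d,c)
Pc=cv2.resize(P[140:270,270:400],None,fx=4,fy=4,interpolation=cv2.INTER_CUBIC)
S,_=imaging.capture("scene"); Sc=cv2.resize(S[225:355,270:400],None,fx=4,fy=4,interpolation=cv2.INTER_CUBIC)
cv2.imwrite("pics/c3.png",cv2.resize(np.hstack([Pc,Sc]),(800,400)))
E
```

```text
False
s 1.6 lat -0.3 F -1.4 13.9583
False
s 1.61 lat -0.2 F -4.4 14.2083
False
s 1.69 lat -0.1 F -7.0 14.4583
False
s 1.79 lat -0.1 F -7.9 14.7083
False
s 1.9 lat -0.1 F -9.5 14.9583
False
s 2.02 lat -0.0 F -10.0 15.2083
s 2.01 lat -0.1 F -10.6 15.4083
```

View pics/c3.png

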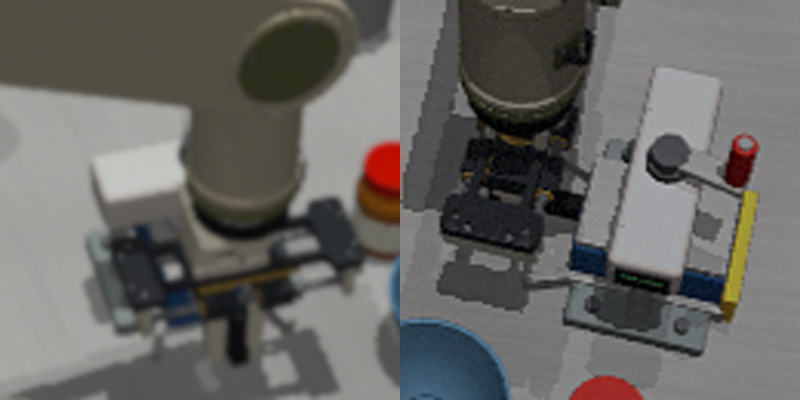

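The scene half shows the blue tin's nose touching the yellow stop (crop 725,290), and the force rises at the stop's stiffness, so the tin is home. Next: release and take the crank.

```bash
cat > cr.py <<'E'
from h import *
from station import arm, effector, kin, imaging, workorder, readout
def tabcount():
    out=[]
    for n in("scene","side"):
        P,d=imaging.capture(n); X=cloud(d,imaging.get_calibration(n)); r=X[...,:2]-PO
        x=r@PX; y=r@np.array([-PX[1],PX[0]]); z=X[...,2]; ok=d>0
        h=cv2.cvtColor(P,cv2.COLOR_BGR2HSV)
        reg=ok&(abs(x)<18)&(z>110)&(z<131)&(y<-80)&(y>-112)
        g=reg&(h[...,0]>40)&(h[...,0]<85)&(h[...,1]>70)&(h[...,2]>40)
        out+=[int((reg&(y<-89)).sum()),int(g.sum()),int((ok&(abs(x)<27)&(abs(z-140)<6)&(y<-55)&(y>-85)).sum())]
    return out
def cpt(a,z=173.): return [*(PO+50*np.array([np.cos(np.radians(a)),np.sin(np.radians(a))])),z]
def ang():
    e=np.array(readout.read_eef_pos())[:2]-PO; return np.degrees(np.arctan2(e[1],e[0])),np.hypot(*e)
def frc(a):
    F=np.array(readout.read_ft_force()); a=np.radians(a); return np.round([F[:2]@[np.cos(a),np.sin(a)],F[:2]@[np.sin(a),-np.cos(a)],F[2]],1)
E
python3 - <<'E'
from cr import *
effector.gripper_to(40); arm.movel(gp(2,270),vel=150)
e=readout.read_eef_pos()
print("base",tabcount())
c=imaging.get_calibration("wrist"); P,d=imaging.capture("wrist"); X=cloud(d,c); h=cv2.cvtColor(P,cv2.COLOR_BGR2HSV)
m=(d>0)&((h[...,0]<6)|(h[...,0]>174))&(h[...,1]>150)&(abs(X[...,2]-204)<10)&(np.hypot(X[...,0]-618,X[...,1]-166)<40); print("red",m.sum(),rect(X[m][:,:2]) if m.any() else "")
s=(d>0)&(abs(X[...,2]-60)<4)&(np.hypot(X[...,0]-PO[0],X[...,1]-PO[1])<100); r=X[s][:,:2]-PO; x=r@PX; y=r@np.array([-PX[1],PX[0]]); print("lid x",x.min(),"y",y.min(),y.max())
effector.gripper_to(55); 
arm.movel(cpt(71,270),down(PY),vel=200)
print(arm.movel(cpt(71),vel=80,until_force=8),readout.read_eef_pos())
effector.gripper_to(10,25); print(readout.read_width(),readout.read_gripper_force(),frc(71),readout.read_time(),tabcount())
E
```

```text
base [17, 11, 320, 6, 0, 141]
red 0 
lid x -56.9343836668501 y -38.231581542397755 37.84586258100148
False [618.86040495 166.16383647 173.91918896]
17.541166156123744 24.98818963766098 [1.3 1.9 0.4] 21.5833 [22, 6, 319, 7, 0, 172]
```

```bash
cat >> cr.py <<'E'
def wind(a,n,step,vel=80,look=True):
    for i in range(n):
        a-=step; arm.movel(cpt(a),vel=vel); A=ang()
        t=tabcount() if look else ""
        print(a,np.round(A,1),frc(a),t,round(readout.read_time(),2))
        if look and (t[1]>35 or t[0]>60 or t[3]>30): print("TAB?"); return a,True
    return a,False
E
python3 - <<'E'
from cr import *
print(wind(71,9,20))
print(readout.read_width())
E
```

```text
51 [51.7 50.1] [ 1.2 -3.2  0.2] [23, 4, 325, 3, 0, 177] 22.15
31 [30.9 50.1] [ 1.1 -2.4 -0.4] [23, 4, 241, 4, 0, 171] 22.62
11 [10.8 50.2] [ 1.5 -0.6  0.3] [16, 11, 105, 3, 0, 164] 23.08
-9 [-9.2 50.2] [ 2.2 -1.5 -0.2] [21, 6, 73, 3, 0, 142] 23.55
-29 [-29.1  50.1] [ 2.  -0.9  0.3] [19, 8, 159, 4, 0, 100] 24.02
-49 [-49.1  50.1] [ 2.1 -1.5 -0.6] [25, 11, 281, 5, 0, 74] 24.48
-69 [-69.   50.1] [ 1.1 -2.4 -0.6] [19, 10, 320, 3, 0, 90] 24.95
-89 [-89.1  50. ] [-0.4 -2.3 -0.3] [20, 11, 323, 6, 0, 152] 25.42
-109 [-109.2   50. ] [-0.3 -1.7  0.5] [20, 11, 321, 3, 0, 168] 25.88
(-109, False)
17.5028175205081
```

```bash
python3 - <<'E'
from cr import *
print(wind(-109,36,15))
E
```

```text
-124 [-124.   50.] [-1.5 -2.2  0.2] [19, 12, 323, 6, 0, 171] 26.3
-139 [-139.   50.] [-1.5 -1.9 -0.9] [20, 11, 314, 4, 0, 163] 26.72
-154 [-153.9   50. ] [-2.4 -2.  -0.5] [18, 11, 321, 5, 0, 173] 27.13
-169 [-168.9   50. ] [-2.8 -2.8 -1. ] [21, 11, 327, 4, 0, 170] 27.55
-184 [176.2  50. ] [-3.2 -1.6  0.6] [18, 11, 321, 5, 0, 165] 27.97
-199 [161.3  50.1] [-3.9 -2.4  0.2] [22, 12, 318, 4, 0, 171] 28.38
-214 [146.4  50.1] [-3.6 -2.8 -0. ] [23, 12, 324, 6, 0, 170] 28.8
-229 [131.5  50.1] [-3.7 -2.4 -0. ] [23, 12, 315, 4, 0, 171] 29.22
-244 [116.6  50.2] [-3.2 -3.8 -1.1] [20, 11, 318, 2, 0, 172] 29.63
-259 [101.5  50.2] [-2.7 -3.3  0. ] [21, 12, 315, 5, 0, 172] 30.05
-274 [86.4 50.3] [-1.1 -2.9  0.4] [21, 11, 318, 2, 0, 172] 30.47
-289 [71.2 50.3] [-2.1 -3.4  0.2] [23, 7, 320, 6, 0, 169] 30.88
-304 [56.2 50.3] [-1.6 -2.2  0.7] [19, 7, 324, 5, 0, 172] 31.3
-319 [41.1 50.3] [-1.7 -2.8  0.5] [20, 3, 292, 4, 0, 166] 31.72
-334 [26.1 50.3] [-0.  -2.2  1. ] [20, 8, 209, 3, 0, 167] 32.13
-349 [11.  50.3] [ 0.2 -3.1  0.8] [25, 12, 106, 3, 0, 169] 32.55
-364 [-4.  50.3] [ 1.3 -3.2  0.8] [21, 7, 71, 5, 0, 147] 32.97
-379 [-19.   50.3] [ 1.3 -3.6  0.2] [21, 12, 86, 3, 0, 114] 33.38
-394 [-33.9  50.3] [ 0.2 -3.8  0.8] [100, 80, 189, 55, 36, 89] 33.8
TAB?
(-394, True)
```

```bash
python3 - <<'E'
from cr import *
effector.gripper_to(28); e=readout.read_eef_pos(); arm.movel([e[0],e[1],300],vel=120); arm.movel([450,0,340],vel=200); arm.dwell(.3)
print(tabcount(),readout.read_time(),frc(0))
S,d=imaging.capture("scene"); cv2.imwrite("pics/end.png",cv2.resize(S[230:350,290:410],None,fx=5,fy=5,interpolation=cv2.INTER_CUBIC))
E
```

```text
[99, 83, 322, 51, 36, 120] 37.0833 [-0.3 -0.1 -0.4]
```

View pics/end.png

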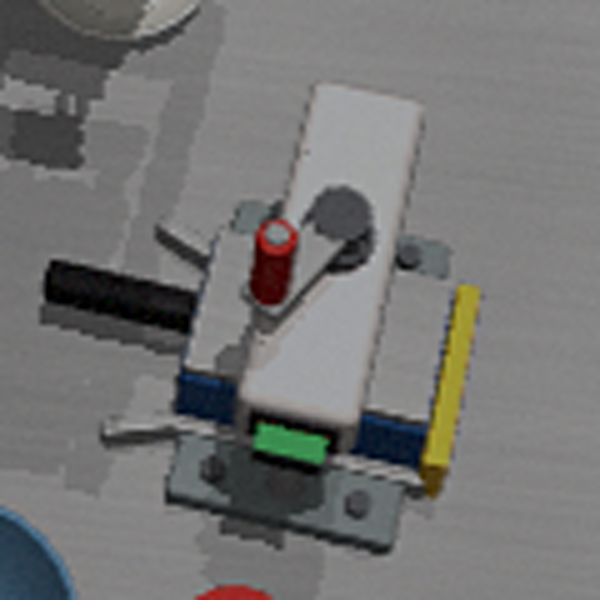

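The tab shows green only (crop 290,442), the tin is against the stop (430,420), and the gripper is clear.

```bash
python3 -c "
from station import workorder
print(workorder.job_done())"
```

```text
the job is handed in; nothing more can be done
None
```

I slid the small tin home against the stop, wound the crank until the tab showed green with no red, let go, and handed the job in at about 37 s; no verdict came back.

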